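# Set a notched blank in the drilling jig

### The job

Set the striped wooden blank into the drilling jig, keeping it flat on the base and never pressing it hard: first push it, still askew, until its notch is seated on the round peg. Then turn it about the peg by pushing the corner diagonally opposite the notch until its long edge comes to bear on the head of the stop screw, and press it home there gently but firmly for a moment, the notch staying on the peg. Last, swing the wooden turn button by its handle so that it points straight across the blank, let go, and leave the glue bottle, clamp and offcut where they are.

Things in the scene. Friction and masses are not known exactly. Their poses are not given: they have to be found in the camera images.
- jig: The drilling jig, screwed to the bench: a grey laminated base 280 x 285 mm, 15 mm thick, carrying peg, stop and turn button. Origin on the peg's axis at bench height; in this frame the base spans x -65 to 215 mm, y -190 to 95 mm. Home, the blank's long edge lies along its x axis, to within 0.06 rad either way as the stop screw is set.
- peg: Upright round dowel peg of 16 mm diameter, 24 mm tall, fixed on the jig base. Origin on its axis at the top of the base (15 mm above the bench).
- stop: Dark block, 40 x 26 x 26 mm, fixed on the jig base. Origin at the foot of the middle of its face that looks to jig -y: 145 mm in jig x, 42 mm in jig y from the peg. From this face a rigid steel stop screw with a flat 16 mm head, 11 mm above the base, stands out 4 to 20 mm: set anew each time, not measured. Over 16 N on screw or peg marks the blank; about 10 N at the corner for a moment beds it.
- blank: Striped hardwood blank, 180 x 110 x 18 mm, 0.2 to 0.42 kg, flat on the jig base. Origin on its underside, where the peg's axis comes when the notch is seated. In its frame it spans x -10 to 170, y -80 to 30 mm. In its short edge at x = -10 a 60 degree V notch, mouth 30 mm wide, opens to -x, its point at x = 16, y = 0. The long edge at y = 30 goes against the stop screw.
- button (a joint): Angle of the turn button, a wooden bar 82 x 20 x 10 mm on a post, pivot at x = 70, y = 52 mm in the jig frame. 0: it points to jig -x, beside the blank; it grows counterclockwise (from above) to 1.57: pointing to jig -y across the blank; end stop 1.70. Its underside is 3 mm above the blank's top, 36 mm above the bench. It stays where left; 0.7 N at the handle moves it.
- handle (a point): Centre of the top of the turn button's handle, an upright dowel of 12 mm diameter, 32 mm tall, 62 mm from the pivot. This point is 78 mm above the bench, the top of the bar below it is at 46 mm. The dowel can be pinched from above or pushed.
- glue: White glue bottle, 54 mm in diameter, 140 mm tall, standing on the bench; bystander. Origin at the centre of its underside.
- clamp: Black and grey bar clamp lying on the bench, 240 mm long; bystander. Origin near the middle of the bar, at bench height.
- offcut: Dark wooden offcut 110 x 45 x 20 mm lying on the bench; bystander. Origin at the centre of its underside.
- corner (a point): The blank's corner diagonally opposite the notch, at x = 170, y = -80 mm in the blank's frame, at its underside. Push the long edge beside it to turn the blank. At the start the blank is turned 0.28 to 0.48 rad clockwise (seen from above) from the jig and its notch is 16 to 33 mm off the peg.
- middle (a point): The blank's centre of mass, x = 81, y = -25 mm in its frame. The blank slides on the base with a friction of 1 to 4 N. Part of a push is lost to it.
There are look-alikes about, which are no part of the job. What is shaped like the blank but orange, purple or turquoise is not meant.

How it is judged:
On the way, in this order (a step that is already met when the one before it is completed fails the run):
1. the notch is seated on the peg (within 4 mm) while the blank is still askew by more than 0.12 rad (horizontal distance between blank and peg below 0.004 m and angle between the x axis of blank and the x axis of jig, either way round above 0.12 rad), for 0.1 s.
2. the blank is turned against the stop screw (within 0.075 rad of the jig's x), notch still on the peg, and pressed on the screw with more than 3 N (horizontal distance between blank and peg below 0.004 m and angle between the x axis of blank and the x axis of jig, either way round below 0.075 rad and contact force between blank and stop above 3 N), for 0.2 s.
3. the turn button points across the blank (value of joint button above 1.35 rad), for 0.1 s.
At the end, for the whole second after the job is handed in: The blank lies flat and at rest with its notch on the peg (origin within 4 mm of the peg's axis) and its long edge turned to the stop screw (within 0.075 rad of the jig's x); the turn button points across it (joint above 1.35 rad) (horizontal distance between blank and peg below 0.004 m and angle between the x axis of blank and the x axis of jig, either way round below 0.075 rad and angle between blank's own z axis and vertical below 0.03 rad and value of joint button above 1.35 rad and linear speed of blank below 0.01 m/s); the robot touches nothing.
It fails at once if the blank is pressed on the peg with more than 16 N (contact force between blank and peg above 16 N).
It fails at once if the blank is pressed on the stop screw with more than 16 N (contact force between blank and stop above 16 N).
It fails at once if the blank is tipped or lifted (angle between blank's own z axis and vertical above 0.12 rad).
It fails at once if a bystander is moved (distance of any of glue, clamp, offcut from where it was at the start of the episode above 0.02 m).
It also fails if it takes over 72 s, if anything falls off the work surface, if the arm or the gripper's body presses on something with over 40 N, if the wrist force passes 120 N, or if a joint passes its speed limit or range.

### The arm

A 6-joint arm with a two-finger parallel gripper is mounted at the origin on the work surface. World frame = base frame: x ahead of the robot, y to its left, z up, the work surface at z = 0. Lengths are in m, angles in rad, forces in N, time in s.
With the tool pointing down it reaches from about 0.35 to 0.775 m from the base axis. Payload 7.3 kg.
Tool frame: the origin (TCP) lies at the very end of the fingers, on their centre line; the grasp point (between the pads) lies 19 mm behind it; z points along the fingers, y is the direction in which the jaws open and shut (so a half turn about z gives the same grasp; the last joint's range is limited). The gripper opens to 92 mm and grips with 3 to 60 N. Pads are 19 mm wide; open, the fingers measure 130 mm over their backs; the gripper's body (75 mm by 190 mm) begins 47 mm behind the grasp point.
Start: joints at [-1.292, 0.342, 1.524, -0, 1.275, -0.146], TCP at [0.216, -0.478, 0.227] pointing down, gripper open.
Joint ranges: [-2.53, 2.53], [-0.77, 2.02], [0.04, 2.7], [-1, 4.14], [0.28, 2.66], [-3.11, 3.11]. Speed limits (rad/s): [2.57, 2.57, 3.14, 3.14, 3.14, 3.14].

### API

Orientations are given as [roll, pitch, yaw] about the fixed x, y, z axes, in that order (R = Rz(yaw) Ry(pitch) Rx(roll)).
In Python, from workcell import * gives the robot as it stands.
- The arm moves only by the tool play_rows, never from a script. Its argument "targets" is one flat list of numbers, 4 for each row, row after row: the shift along the tool's x, y, z in cm, then the turn about the tool's z in degrees. A call has 1 to 12 rows; each row is the pose to reach, as a shift and turn from the pose commanded when the call began, along the tool's axes at that moment; what a row does not reach only later rows make up. A row lasts 1/8 s, in which the tool goes at most 62.5 mm and 10.7 degrees, less where a joint would pass 70% of its speed; a pose out of reach is approached as far as the arm can. A call with a gripper value outside its range is refused whole. "fingers" is the closure, from 0 (fully open) to 1 (shut), set as the call begins (left out, the last holds). The fingers move at their own pace and stop on an object; the grip force is fixed at half the most. Time passes only in rows, so rows that repeat a pose let the fingers close. It gives the time, the measured TCP pose, the force and the opening at its end, in the units of the state.
- read_state(): the state, without advancing time (a new reading comes with each control period).
- snapshot(name): name is "scene" or "top" or "wrist"; returns a dict with "img" (400x640x3 uint8, blue, green, red), "fx", "fy", "cx", "cy" (pixels), "pose" (4x4, takes a point from camera to world coordinates). Camera axes: x right, y down, z forward; pixel columns grow to the right and rows downward; lengths in m; the calibration is good to about 2 mm. The wrist camera is an equidistant fisheye: a pixel r from the principal point sees the ray r / f radians off the axis. A picture is of the moment at which its call begins. There is no depth.
- job_done(): hands the job in, once; it reports no verdict.
The state is a dict: "time_s": time; "q": joint angles; "qvel": joint speeds; "effort": joint torques, N m; "eef_pos": TCP position; "tool_rot": TCP orientation; "wrist_force": force on the tool from outside, world axes, zero at the start; "torque": the same for the moment, N m; "finger_gap": opening from 0.0 (shut) to 1.0 (fully open).
Only numpy, scipy, OpenCV 4.12 (cv2) and the standard library are available. Lean on these libraries where they do the work, as an engineer would, in place of code of your own. Each camera call takes 0.05 s, during which the arm holds its last target.

## Working session

There is one attempt and no reset: what is moved stays moved. The work goes in short steps, Python scripts to look and compute and a tool call to move; the robot and the scene stay as the last step left them, time stands still between calls to the robot, and variables do not carry over. Pictures are saved under pics/ and viewed, and the job is handed in when it is done.

Besides the shell and the picture viewer there is one more tool, called after ">>>" as name(argument=value, ...) on one line, values as JSON. play_rows: Moves the arm, as the interface text tells. Its arguments: {"type":"object","properties":{"targets":{"type":"array"},"fingers":{"type":"number"}},"required":["targets"]}

```bash
mkdir -p pics; ls
python3 - <<'E'
from workcell import *
import cv2
print(read_state())
for n in ["scene","top","wrist"]:
    s=snapshot(n); cv2.imwrite(f"pics/{n}0.png",s["img"]); print(n,s["fx"],s["fy"],s["cx"],s["cy"],s["pose"])
E
```

```text
pics
{'time_s': 0.0, 'q': array([-1.29199746e+00,  3.42717218e-01,  1.52498893e+00, -1.94384272e-05,
        1.27540533e+00, -1.45979061e-01]), 'qvel': array([ 1.05669804e-03, -1.78178258e-03, -8.96143599e-04,  4.37911294e-04,
        2.15896087e-05,  9.38979591e-04]), 'effort': array([ 1.21108067e-03, -4.31244314e+01, -2.44221336e+01,  7.17716594e-02,
        5.58433158e-02, -1.21035473e-04]), 'eef_pos': array([ 0.2162765 , -0.477946  ,  0.22605762]), 'tool_rot': array([-3.14008728e+00, -2.02540085e-04,  4.24783452e-01]), 'wrist_force': array([ 0.16296774, -0.18970311, -0.14460034]), 'torque': array([-0.01734777, -0.01986198,  0.01067163]), 'finger_gap': 1.0017265221948406}
scene 509.62961733548104 509.62961733548104 311.5921491268784 208.2003449236723 [[-0.16867323  0.81479061 -0.55467612  1.2150394 ]
 [ 0.98559144  0.13222402 -0.10548136  0.23109186]
 [-0.01260372 -0.56447592 -0.82535331  1.15833007]
 [ 0.          0.          0.          1.        ]]
top 385.6570918137712 385.6570918137712 317.30670430824995 200.26882030651348 [[-0.01812173 -0.99812653  0.0584383   0.44556044]
 [-0.9996045   0.01682946 -0.02253031  0.07641042]
 [ 0.02150462 -0.05882347 -0.99803675  0.98177055]
 [ 0.          0.          0.          1.        ]]
wrist 309.70691628693146 309.70691628693146 319.7020656674652 200.36350863994042 [[ 0.41288911 -0.87674866 -0.24664623  0.2818227 ]
 [-0.91078059 -0.39780007 -0.11060662 -0.44928119]
 [-0.00114169  0.27030887 -0.96277298  0.38455438]
 [ 0.          0.          0.          1.        ]]
```

View pics/top0.png

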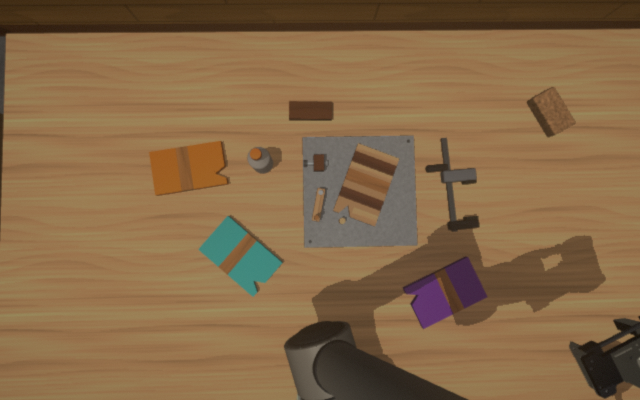

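View pics/scene0.png

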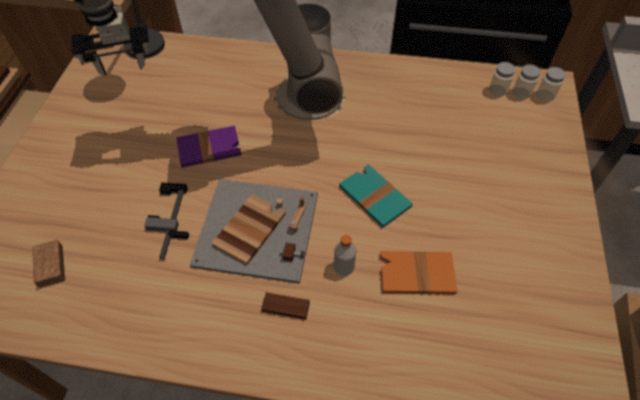

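View pics/wrist0.png

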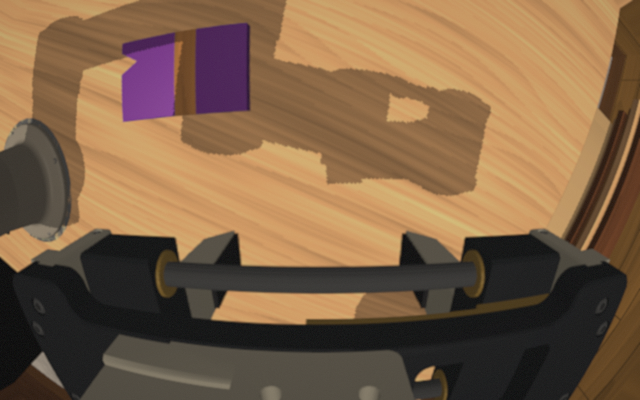

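Run:
```python
import cv2
a=cv2.imread("pics/top0.png")[125:255,295:425]; cv2.imwrite("pics/topc.png",cv2.resize(a,None,fx=4.6,fy=4.6,interpolation=cv2.INTER_CUBIC))
a=cv2.imread("pics/scene0.png")[170:290,185:330]; cv2.imwrite("pics/scenec.png",cv2.resize(a,None,fx=4.8,fy=4.8,interpolation=cv2.INTER_CUBIC))
```

```text
(no output)
```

View pics/topc.png

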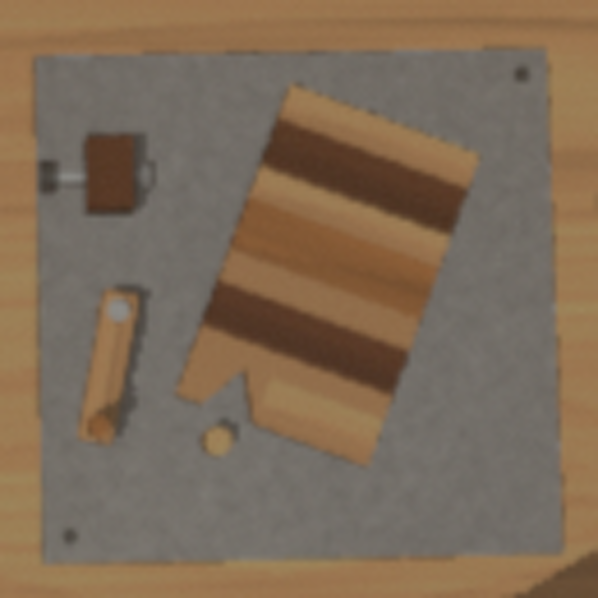

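View pics/scenec.png

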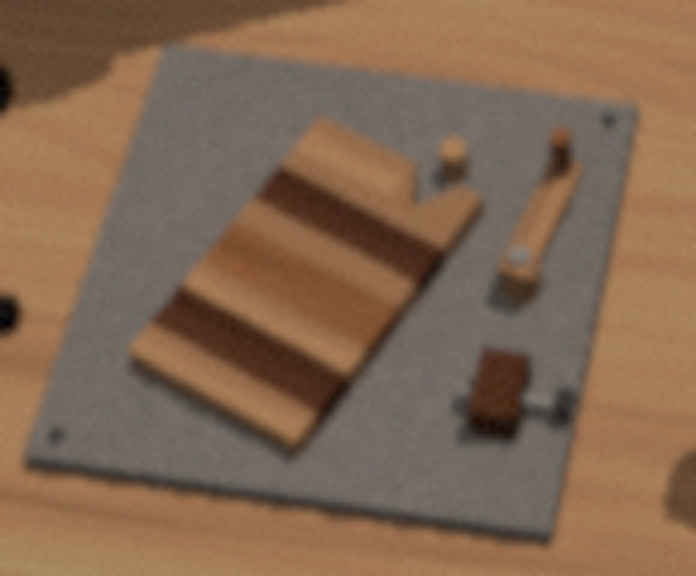

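```bash
cat > h.py <<'E'
from workcell import *
import numpy as np, cv2
from scipy.optimize import least_squares
def w2p(s,P):
    P=np.atleast_2d(P); T=np.linalg.inv(s["pose"]); C=P@T[:3,:3].T+T[:3,3]
    return np.c_[s["fx"]*C[:,0]/C[:,2]+s["cx"],s["fy"]*C[:,1]/C[:,2]+s["cy"]]
def p2w(s,uv,z):
    uv=np.atleast_2d(uv).astype(float)
    d=np.c_[(uv[:,0]-s["cx"])/s["fx"],(uv[:,1]-s["cy"])/s["fy"],np.ones(len(uv))]@s["pose"][:3,:3].T
    o=s["pose"][:3,3]; return o+d*((z-o[2])/d[:,2])[:,None]
def fit(src,dst):
    src=np.array(src,float);dst=np.array(dst,float)
    def tf(p): c,n=np.cos(p[2]),np.sin(p[2]); return src@np.array([[c,n],[-n,c]])+p[:2]
    r=least_squares(lambda p:(tf(p)-dst[:,:2]).ravel(),[*dst[:,:2].mean(0),0.]); return r.x, np.abs(r.fun).max()
E
python3 - <<'E'
from h import *
s=snapshot("top")
c=lambda l:np.array(l)/4.6+[295,125]-0.39
jc=p2w(s,c([(35,57),(547,47),(565,553),(43,562)]),.015)
J,e=fit([(.215,.095),(.215,-.19),(-.065,-.19),(-.065,.095)],jc); print("jig",J,e)
peg=p2w(s,c([(219,440)]),.039); print("peg",peg)
bc=p2w(s,c([(290,85),(479,155),(368,466),(177,394)]),.033)
B,e=fit([(.17,.03),(.17,-.08),(-.01,-.08),(-.01,.03)],bc); print("blank",B,e,bc)
print("notch pt",p2w(s,c([(245,370)]),.033))
piv=p2w(s,c([(118,310)]),.048); hd=p2w(s,c([(102,422)]),.078);print("piv,hd",piv,hd)
st=p2w(s,c([(132,135),(132,212)]),.041); scr=p2w(s,c([(155,175)]),.026);print(st,scr)
gl=p2w(s,[(259,158)],.07);print("glue~",gl)
s2=snapshot("scene")
d=lambda l:np.array(l)/4.8+[185,170]-0.39
print("scene jig",fit([(.215,.095),(.215,-.19),(-.065,-.19),(-.065,.095)],p2w(s2,d([(550,537),(28,462),(165,47),(637,105)]),.015)))
print("scene peg",p2w(s2,d([(453,150)]),.039))
print("scene blank",fit([(.17,.03),(.17,-.08),(-.01,-.08),(-.01,.03)],p2w(s2,d([(297,445),(133,345),(320,117),(483,203)]),.033)))
print("scene hd",p2w(s2,d([(561,135)]),.078))
E
```

```text
jig [ 0.45022721 -0.00478213  0.00163041] 0.0016805221898028577
peg [[ 0.45076849 -0.0049079   0.039     ]]
blank [ 0.47352273 -0.01426215 -0.3719544 ] 0.000761136960487678 [[ 0.64215781 -0.04816391  0.033     ]
 [ 0.60244086 -0.14988246  0.033     ]
 [ 0.4354643  -0.08502356  0.033     ]
 [ 0.4758023   0.01655965  0.033     ]]
notch pt [[ 0.48803969 -0.02021432  0.033     ]]
piv,hd [[0.52023198 0.04778529 0.048     ]] [[0.46077666 0.05791663 0.078     ]]
[[0.6146141  0.0383288  0.041     ]
 [0.57314326 0.03911861 0.041     ]] [[0.59521138 0.0256378  0.026     ]]
glue~ [[0.60189209 0.19257968 0.07      ]]
scene jig (array([ 0.45420725, -0.00203214,  0.00716266]), np.float64(0.0027578229708103696))
scene peg [[ 0.45326914 -0.00259438  0.039     ]]
scene blank (array([ 0.47733486, -0.01086569, -0.3839733 ]), np.float64(0.003295118154228782))
scene hd [[0.4606614  0.06145101 0.078     ]]
```

```bash
cat >> h.py <<'E'
def go(x,y,z,yaw=None,base=None):
    st=read_state(); p=st["eef_pos"]; r=st["tool_rot"]
    c,n=np.cos(r[2]),np.sin(r[2]); d=np.array([x,y,z])-p
    t=0 if yaw is None else (yaw-r[2]+np.pi)%(2*np.pi)-np.pi
    print("shift cm",np.round(100*np.array([c*d[0]+n*d[1], n*d[0]-c*d[1], -d[2]]),2),"turn deg",round(-np.degrees(t),2))
def st():
    s=read_state(); print("t",round(s["time_s"],2),"p",np.round(s["eef_pos"],4),"yaw",np.round(s["tool_rot"],3),"F",np.round(s["wrist_force"],2),"gap",round(s["finger_gap"],3))
def bl2w(B,x,y):
    c,n=np.cos(B[2]),np.sin(B[2]); return np.array([B[0]+c*x-n*y,B[1]+n*x+c*y])
E
python3 - <<'E'
from h import *
B=[.4745,-.013,-.374]
t=bl2w(B,.20,-.025);print(t); go(*t,.12,-.374)
E
```

```text
[ 0.65154114 -0.1093402 ]
shift cm [ 54.85 -15.67  10.64] turn deg 45.77
```

>>> play_rows(targets=[5, -1.4, 1, 4, 10, -2.8, 2, 8, 16, -4.5, 3, 13, 22, -6.3, 4, 18, 28, -8, 5.5, 23, 34, -9.7, 6.5, 28, 40, -11.4, 7.7, 33, 46, -13.1, 9, 38, 51, -14.6, 10, 43, 54.85, -15.67, 10.64, 45.77, 54.85, -15.67, 10.64, 45.77, 54.85, -15.67, 10.64, 45.77], fingers=0.5)

```text
time_s: 1.75
eef_pos: [0.651, -0.1099, 0.12]
tool_rot: [3.141, 0.001, -0.373]
wrist_force: [-0.6, -0.0, 0.4]
finger_gap: 0.5
```

Run:
```python
from h import *
st()
for n in ["wrist","top"]:
    s=snapshot(n); i=s["img"]
    cv2.imwrite(f"pics/{n}1.png",i if n=="wrist" else cv2.resize(i[100:300,250:450],None,fx=3,fy=3))
```

```text
t 1.75 p [ 0.651  -0.1099  0.12  ] yaw [ 3.141e+00  1.000e-03 -3.730e-01] F [-0.64 -0.04  0.44] gap 0.5
```

View pics/wrist1.png

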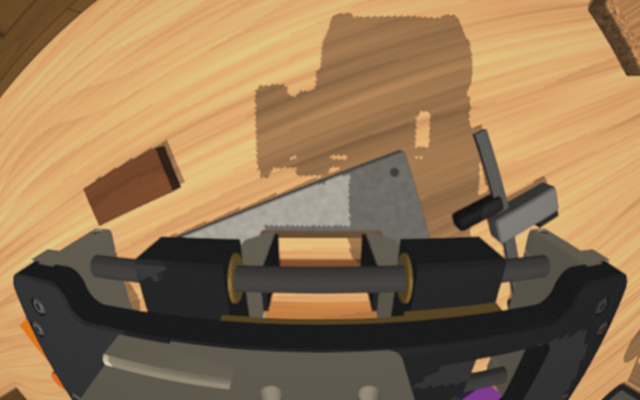

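View pics/top1.png

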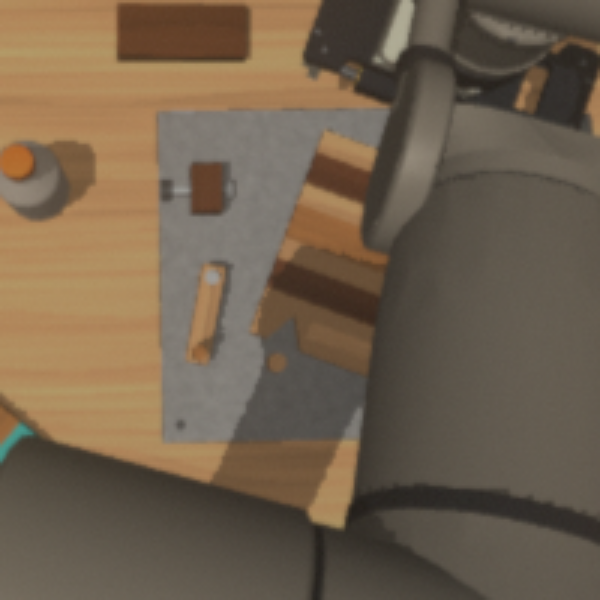

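>>> play_rows(targets=[0, 0, 4, 0, 0, 0, 8, 0, 0, 0, 9.8, 0, 0, 0, 9.8, 0, 0, 0, 9.8, 0])

```text
time_s: 2.48
eef_pos: [0.6527, -0.1102, 0.0242]
tool_rot: [-3.141, -0.003, -0.374]
wrist_force: [0.0, -0.1, -0.0]
finger_gap: 0.5
```

Run:
```python
from h import *
st()
for n in ["wrist","scene"]:
    s=snapshot(n); i=s["img"]
    cv2.imwrite(f"pics/{n}2.png",i if n=="wrist" else cv2.resize(i[150:300,150:350],None,fx=3.5,fy=3.5))
st()
```

```text
t 2.48 p [ 0.6527 -0.1102  0.0242] yaw [-3.141e+00 -3.000e-03 -3.740e-01] F [ 0.04 -0.1  -0.03] gap 0.5
t 2.58 p [ 0.6526 -0.1099  0.0242] yaw [-3.141e+00 -3.000e-03 -3.740e-01] F [-0.76 -0.53  0.63] gap 0.501
```

View pics/wrist2.png

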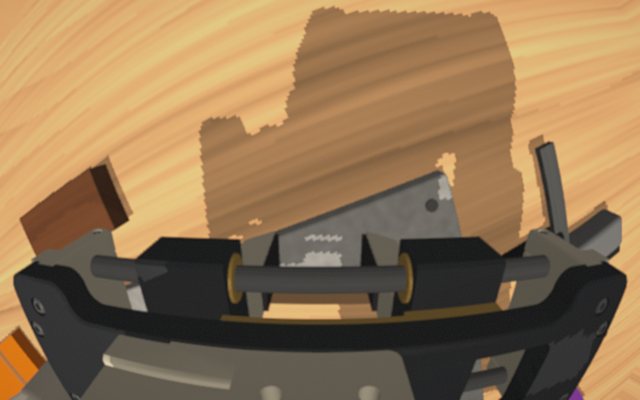

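View pics/scene2.png

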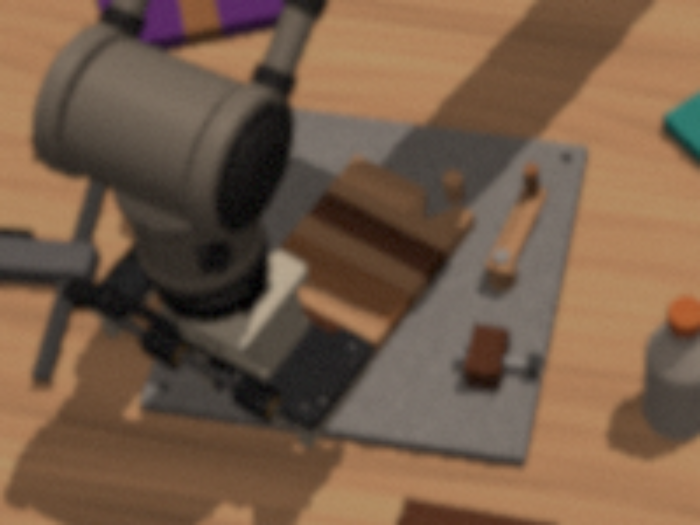

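>>> play_rows(targets=[-0.5, 0, 0.2, 0, -1, 0, 0.3, 0, -1.4, 0, 0.3, 0, -1.7, 0, 0.3, 0, -1.9, 0, 0.3, 0, -2.1, 0, 0.3, 0, -2.3, 0, 0.3, 0, -2.5, 0, 0.3, 0, -2.7, 0, 0.3, 0, -2.9, 0, 0.3, 0, -3.1, 0, 0.3, 0, -3.1, 0, 0.3, 0])

```text
time_s: 4.08
eef_pos: [0.6224, -0.0981, 0.0193]
tool_rot: [3.141, 0.0, -0.374]
wrist_force: [-0.2, -0.7, 0.9]
finger_gap: 0.5
```

Run:
```python
from h import *
st()
for n in ["top"]:
    s=snapshot(n); i=s["img"]
    cv2.imwrite(f"pics/{n}3.png",cv2.resize(i[140:260,295:415],None,fx=5,fy=5,interpolation=cv2.INTER_CUBIC))
st()
```

```text
t 4.08 p [ 0.6224 -0.0981  0.0193] yaw [ 3.141  0.    -0.374] F [-0.17 -0.66  0.94] gap 0.5
t 4.12 p [ 0.6224 -0.0981  0.0193] yaw [ 3.141e+00  1.000e-03 -3.740e-01] F [ 0.29  0.63 -0.09] gap 0.503
```

View pics/top3.png

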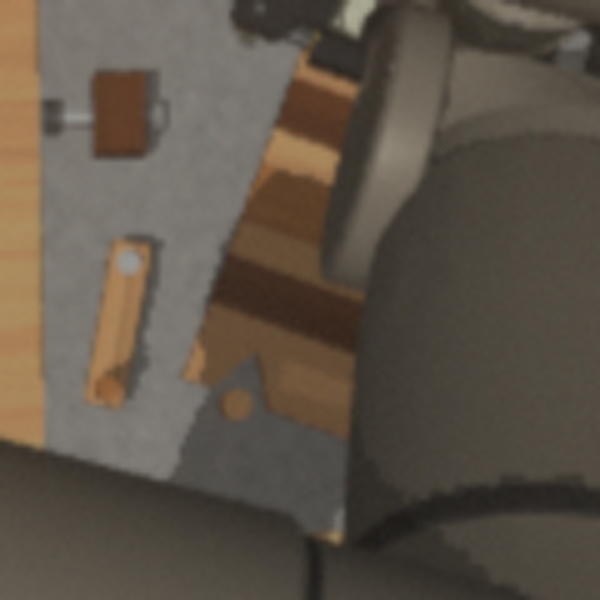

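>>> play_rows(targets=[-0.15, 0, 0, 0, -0.3, 0, 0, 0, -0.45, 0, 0, 0, -0.6, 0, 0, 0, -0.7, 0, 0, 0, -0.7, 0, 0, 0])

```text
time_s: 4.88
eef_pos: [0.6159, -0.0955, 0.0193]
tool_rot: [3.141, 0.0, -0.374]
wrist_force: [0.0, 0.0, 1.2]
finger_gap: 0.501
```

```bash
cat >> h.py <<'E'
def pic(name,n="top",box=(140,260,295,415),f=5):
    s=snapshot(n); i=s["img"]; a,b,c,d=box
    cv2.imwrite(f"pics/{name}.png",cv2.resize(i[a:b,c:d],None,fx=f,fy=f,interpolation=cv2.INTER_CUBIC)); return s
E
python3 - <<'E'
from h import *
st();pic("top4",box=(180,240,305,385),f=9);st()
E
```

```text
t 4.88 p [ 0.6159 -0.0955  0.0193] yaw [ 3.141  0.    -0.374] F [0.01 0.02 1.21] gap 0.501
t 4.92 p [ 0.616  -0.0955  0.0192] yaw [ 3.141e+00  1.000e-03 -3.740e-01] F [-0.08  0.34 -0.69] gap 0.5
```

View pics/top4.png

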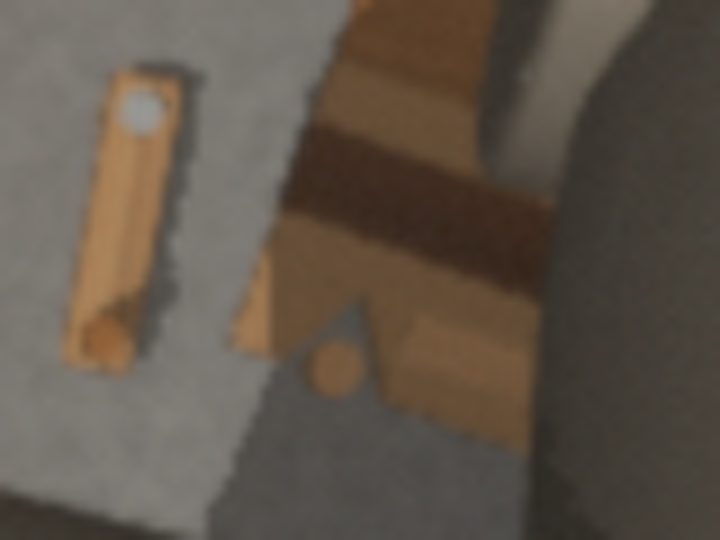

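>>> play_rows(targets=[-0.1, 0, 0, 0, -0.2, 0, 0, 0, -0.3, 0, 0, 0, -0.3, 0, 0, 0])

```text
time_s: 5.42
eef_pos: [0.6132, -0.0945, 0.0193]
tool_rot: [3.142, 0.0, -0.374]
wrist_force: [0.5, -0.3, 1.3]
finger_gap: 0.5
```

Run:
```python
from h import *
st();pic("top5",box=(180,240,305,385),f=9);st()
```

```text
t 5.42 p [ 0.6132 -0.0945  0.0193] yaw [ 3.142  0.    -0.374] F [ 0.45 -0.33  1.26] gap 0.5
t 5.47 p [ 0.6132 -0.0945  0.0193] yaw [ 3.142  0.    -0.374] F [-0.92  1.37  1.3 ] gap 0.5
```

View pics/top5.png

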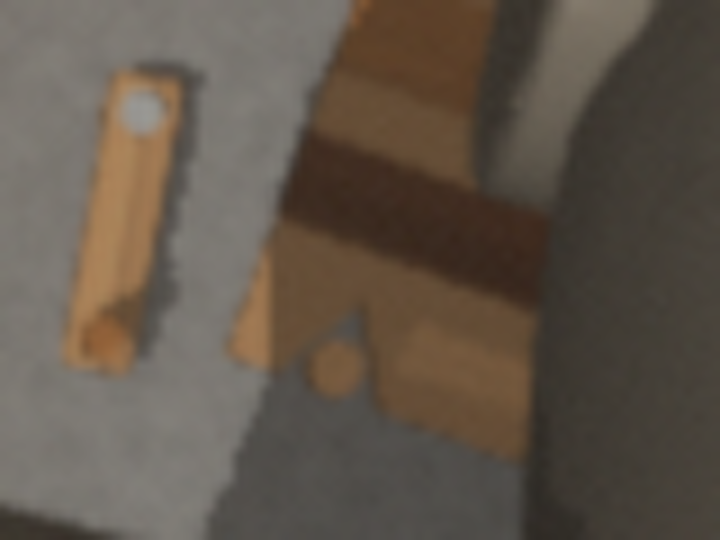

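>>> play_rows(targets=[-0.05, 0, 0, 0, -0.1, 0, 0, 0, -0.1, 0, 0, 0])

```text
time_s: 5.85
eef_pos: [0.6125, -0.0942, 0.0193]
tool_rot: [3.142, -0.0, -0.374]
wrist_force: [-0.2, -0.7, 0.6]
finger_gap: 0.499
```

>>> play_rows(targets=[-0.04, 0, 0, 0, -0.07, 0, 0, 0])

```text
time_s: 6.1
eef_pos: [0.6118, -0.0939, 0.0193]
tool_rot: [3.142, -0.0, -0.374]
wrist_force: [0.5, -0.4, 0.0]
finger_gap: 0.498
```

Run:
```python
from h import *
st();pic("top6",box=(180,240,305,385),f=9);st()
```

```text
t 6.1 p [ 0.6118 -0.0939  0.0193] yaw [ 3.142 -0.    -0.374] F [ 0.53 -0.4   0.05] gap 0.498
t 6.15 p [ 0.6118 -0.0939  0.0193] yaw [ 3.142 -0.    -0.374] F [ 0.65 -0.27 -0.37] gap 0.499
```

View pics/top6.png

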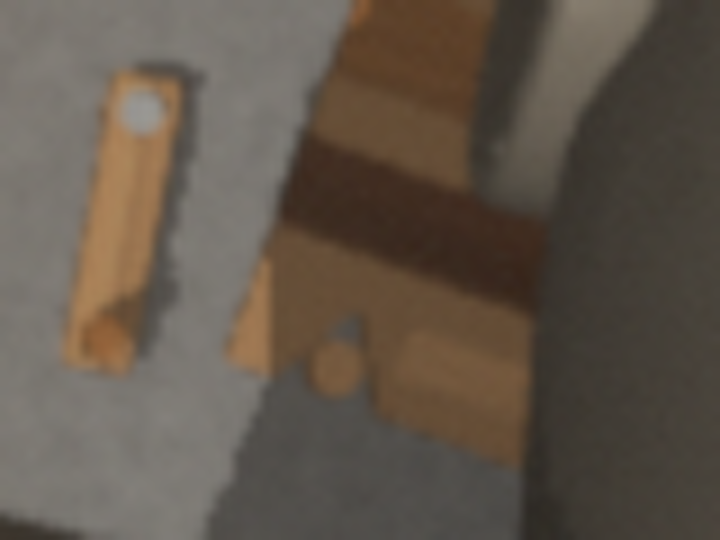

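>>> play_rows(targets=[-0.03, 0, 0, 0, -0.05, 0, 0, 0])

```text
time_s: 6.4
eef_pos: [0.6114, -0.0938, 0.0193]
tool_rot: [3.142, -0.0, -0.374]
wrist_force: [1.0, -0.5, -0.1]
finger_gap: 0.501
```

>>> play_rows(targets=[-0.03, 0, 0, 0, -0.05, 0, 0, 0])

```text
time_s: 6.65
eef_pos: [0.6109, -0.0936, 0.0193]
tool_rot: [3.142, -0.0, -0.374]
wrist_force: [1.2, -0.7, -0.5]
finger_gap: 0.498
```

Run:
```python
from h import *
st();pic("top7",box=(180,240,305,385),f=9);st()
```

```text
t 6.65 p [ 0.6109 -0.0936  0.0193] yaw [ 3.142 -0.    -0.374] F [ 1.24 -0.75 -0.5 ] gap 0.498
t 6.7 p [ 0.611  -0.0936  0.0193] yaw [ 3.142 -0.    -0.374] F [ 1.43  0.32 -0.3 ] gap 0.498
```

View pics/top7.png

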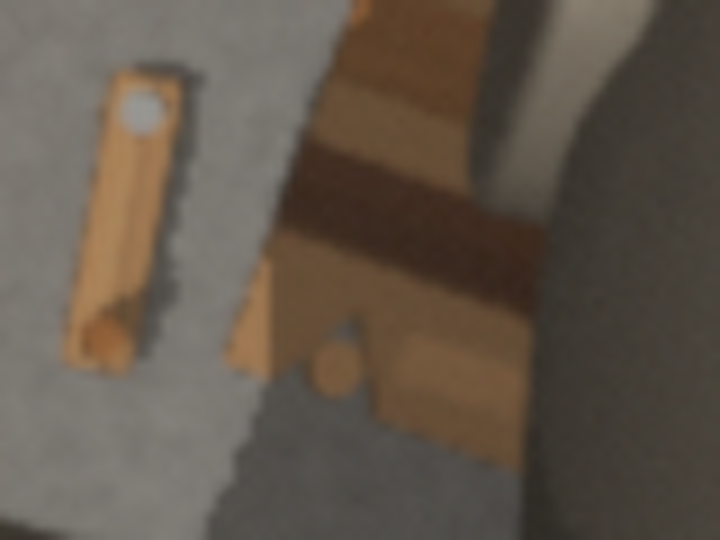

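>>> play_rows(targets=[-0.02, 0, 0, 0, -0.04, 0, 0, 0])

```text
time_s: 6.95
eef_pos: [0.6106, -0.0934, 0.0194]
tool_rot: [3.142, -0.0, -0.374]
wrist_force: [0.6, -0.8, -1.3]
finger_gap: 0.494
```

>>> play_rows(targets=[-0.02, 0, 0, 0, -0.04, 0, 0, 0])

```text
time_s: 7.2
eef_pos: [0.6102, -0.0933, 0.0193]
tool_rot: [3.142, -0.0, -0.374]
wrist_force: [1.5, -0.4, 0.9]
finger_gap: 0.503
```

Run:
```python
from h import *
for k in range(3): st(); snapshot("top")
pic("top8",box=(180,240,305,385),f=9);st()
```

```text
t 7.2 p [ 0.6102 -0.0933  0.0193] yaw [ 3.142 -0.    -0.374] F [ 1.46 -0.42  0.87] gap 0.503
t 7.25 p [ 0.6102 -0.0933  0.0193] yaw [ 3.142 -0.    -0.374] F [ 1.37  0.56 -0.92] gap 0.503
t 7.3 p [ 0.6102 -0.0933  0.0193] yaw [ 3.142 -0.    -0.374] F [ 1.14 -0.05 -0.13] gap 0.499
t 7.4 p [ 0.6102 -0.0933  0.0193] yaw [ 3.142 -0.    -0.374] F [ 1.76 -0.34 -0.73] gap 0.5
```

View pics/top8.png

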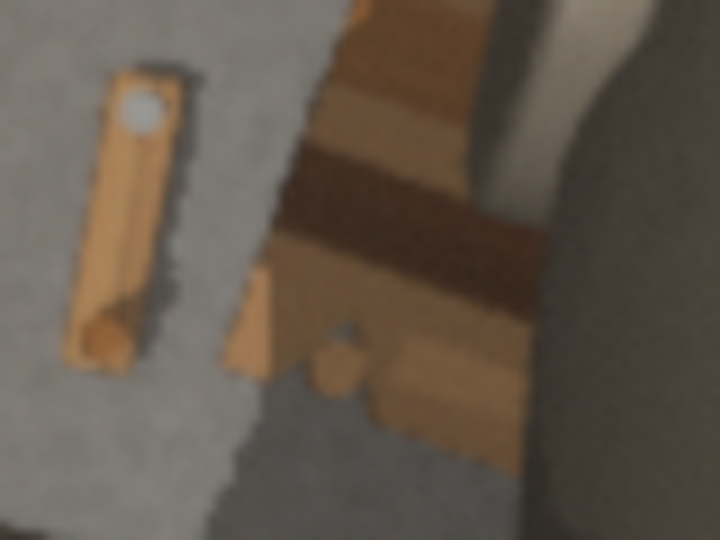

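>>> play_rows(targets=[-0.02, 0, 0, 0, -0.04, 0, 0, 0])

```text
time_s: 7.65
eef_pos: [0.61, -0.0932, 0.0194]
tool_rot: [3.142, -0.001, -0.374]
wrist_force: [2.5, -0.1, -1.4]
finger_gap: 0.499
```

>>> play_rows(targets=[-0.02, 0, 0, 0, -0.04, 0, 0, 0])

```text
time_s: 7.9
eef_pos: [0.6099, -0.0932, 0.0195]
tool_rot: [-3.142, -0.001, -0.374]
wrist_force: [4.0, -1.6, -0.5]
finger_gap: 0.504
```

Run:
```python
from h import *
F=[]
for k in range(3): F.append(read_state()["wrist_force"]); snapshot("top")
print(np.mean(F,0))
pic("top9",box=(180,240,305,385),f=9);st()
```

```text
[ 4.32113204 -0.94547259 -1.09194355]
t 8.1 p [ 0.6099 -0.0932  0.0195] yaw [-3.142e+00 -1.000e-03 -3.740e-01] F [ 5.69 -0.99 -1.75] gap 0.501
```

View pics/top9.png

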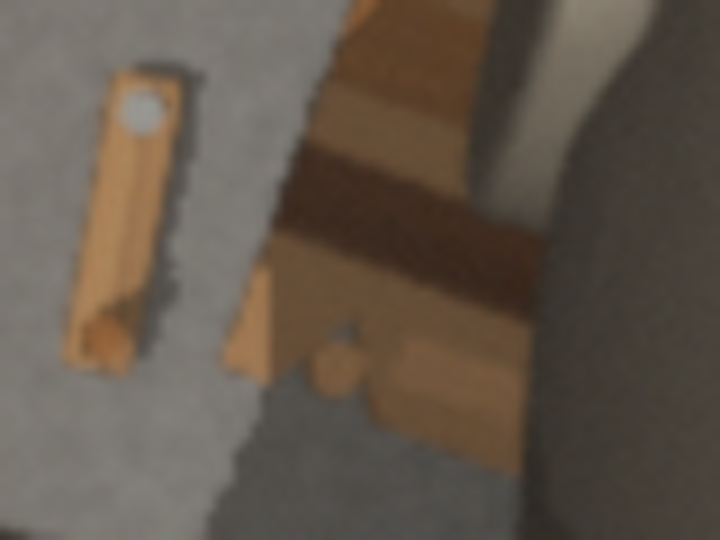

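>>> play_rows(targets=[0.5, 0, 0, 0, 1.5, 0, 0, 0, 3, 0, 0, 0, 3, 0, -3, 0, 3, 0, -6, 0, 3, 0, -8, 0, 3, 0, -8, 0], fingers=1.0)

```text
time_s: 8.98
eef_pos: [0.6383, -0.1043, 0.1008]
tool_rot: [-3.141, -0.003, -0.374]
wrist_force: [0.3, -0.4, -0.1]
finger_gap: 0.007
```

Run:
```python
from h import *
B=[.4517,-.0042,-.374]
st();t=bl2w(B,.15,-.115);print(t);go(*t,.098,-.374+np.pi/2)
s=pic("top10",box=(130,250,285,445),f=4.5)
```

```text
t 8.97 p [ 0.6383 -0.1043  0.1008] yaw [-3.141e+00 -3.000e-03 -3.740e-01] F [ 0.29 -0.39 -0.06] gap 0.007
[ 0.5493167  -0.16605172]
shift cm [-6.03  9.    0.28] turn deg -90.0
```

View pics/top10.png

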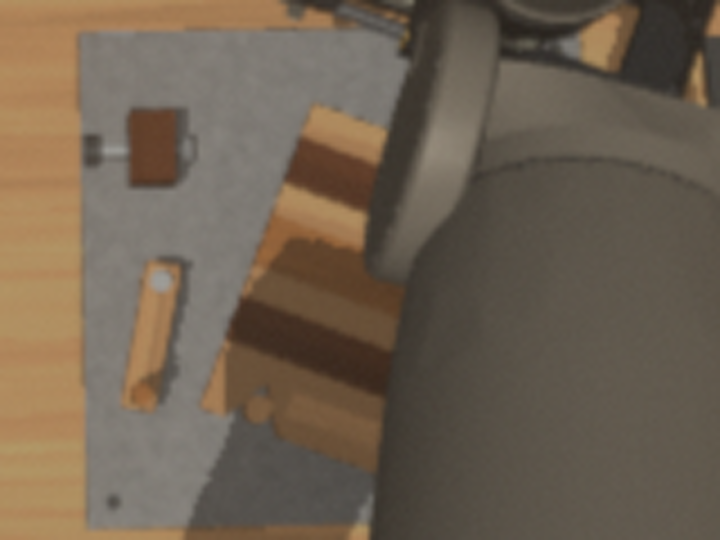

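>>> play_rows(targets=[-0.7, 1, 0, -10, -1.3, 2, 0, -20, -2, 3, 0, -30, -2.7, 4, 0, -40, -3.3, 5, 0, -50, -4, 6, 0, -60, -4.7, 7, 0, -70, -5.4, 8, 0, -80, -6.03, 9, 0, -90, -6.03, 9, 0, -90, -6.03, 9, 0, -90])

```text
time_s: 10.4
eef_pos: [0.5483, -0.1654, 0.0986]
tool_rot: [-3.141, -0.0, 1.193]
wrist_force: [0.2, -0.8, 0.7]
finger_gap: 0.004
```

Run:
```python
from h import *
B=[.4517,-.0042,-.374]
st();t=bl2w(B,.15,-.115);print(t);go(*t,.0205,-.374+np.pi/2)
s=pic("top11",box=(130,250,285,445),f=4.5)
```

```text
t 10.4 p [ 0.5483 -0.1654  0.0986] yaw [-3.141 -0.     1.193] F [ 0.18 -0.77  0.67] gap 0.004
[ 0.5493167  -0.16605172]
shift cm [-0.02  0.12  7.81] turn deg -0.21
```

View pics/top11.png

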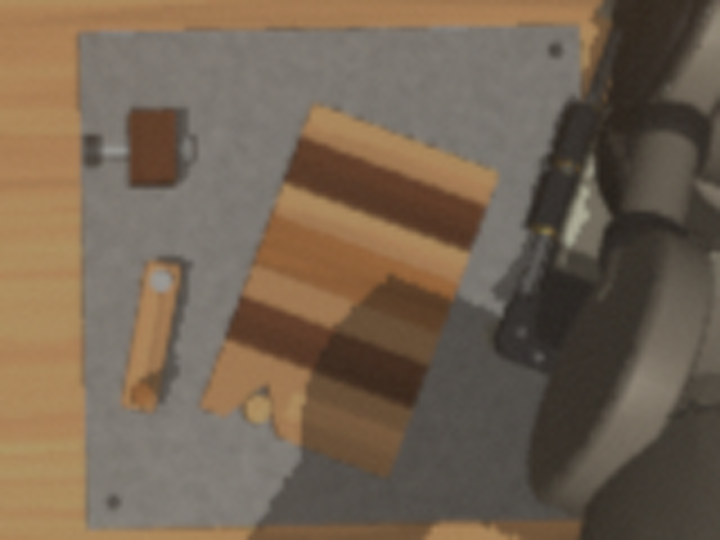

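>>> play_rows(targets=[0, 0.1, 3, 0, 0, 0.1, 6, 0, 0, 0.1, 7.8, 0, 0, 0.1, 7.8, 0, 0, 0.1, 7.8, 0])

```text
time_s: 11.08
eef_pos: [0.5499, -0.1661, 0.022]
tool_rot: [3.14, 0.0, 1.196]
wrist_force: [0.2, -0.8, 0.1]
finger_gap: 0.004
```

>>> play_rows(targets=[0.5, 0, 0, 0, 1, 0, 0, 0, 1.5, 0, 0, 0, 2, 0, 0, 0, 2, 0, 0, 0])

```text
time_s: 11.7
eef_pos: [0.5567, -0.147, 0.0213]
tool_rot: [3.142, 0.0, 1.197]
wrist_force: [0.6, 0.1, 0.5]
finger_gap: 0.005
```

```bash
cat >> h.py <<'E'
B0=[.4517,-.0042]
def arc(yaws,x=.15,off=.0895,dx=0):
    # rows from present pose, tracking blank turn about peg
    s=read_state();p=s["eef_pos"];r=s["tool_rot"][2];c,n=np.cos(r),np.sin(r)
    for k,y in enumerate(yaws):
        t=bl2w([*B0,y],x+(dx*(k+1)/len(yaws)),-off); d=t-p[:2]
        print(round(y,3),np.round([100*(c*d[0]+n*d[1]),100*(n*d[0]-c*d[1]),100*(p[2]-.020),-np.degrees(y+np.pi/2-r)],2))
E
python3 - <<'E'
from h import *
st();arc(np.arange(-.36,0.01,.03))
p=read_state()["eef_pos"]
B=[*B0,-.374];c,n=np.cos(B[2]),np.sin(B[2]);d=p[:2]-B0;print(c*d[0]+n*d[1],-n*d[0]+c*d[1])
s=pic("top12",box=(130,250,285,445),f=4.5)
E
```

```text
t 11.7 p [ 0.5567 -0.147   0.0213] yaw [3.142 0.    1.197] F [0.6  0.09 0.48] gap 0.005
-0.36 [ 0.72  0.14  0.13 -0.77]
-0.33 [ 1.17  0.39  0.13 -2.48]
-0.3 [ 1.64  0.63  0.13 -4.2 ]
-0.27 [ 2.11  0.86  0.13 -5.92]
-0.24 [ 2.59  1.07  0.13 -7.64]
-0.21 [ 3.07  1.27  0.13 -9.36]
-0.18 [  3.56   1.46   0.13 -11.08]
-0.15 [  4.06   1.63   0.13 -12.8 ]
-0.12 [  4.56   1.78   0.13 -14.52]
-0.09 [  5.07   1.92   0.13 -16.24]
-0.06 [  5.57   2.05   0.13 -17.95]
-0.03 [  6.09   2.15   0.13 -19.67]
0.0 [  6.6    2.25   0.13 -21.39]
0.14989046971003017 -0.09454858680198247
```

View pics/top12.png

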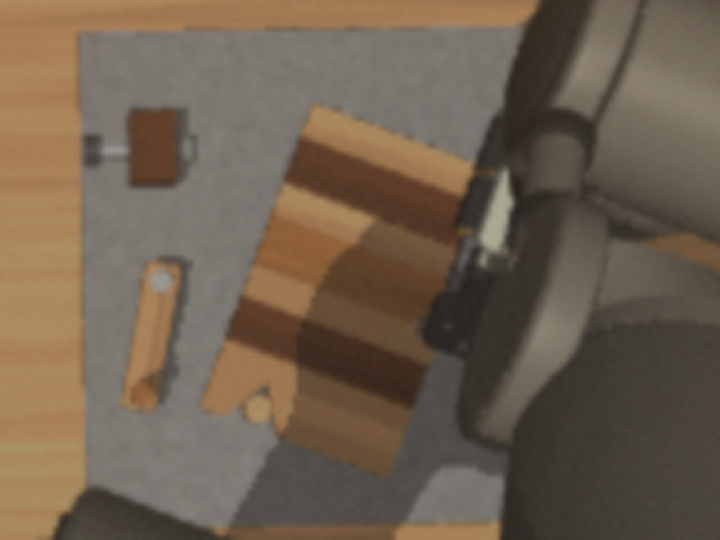

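>>> play_rows(targets=[0.4, 0.07, 0.1, -0.4, 0.72, 0.12, 0.1, -0.8, 0.95, 0.25, 0.1, -1.6, 1.17, 0.35, 0.1, -2.5, 1.4, 0.46, 0.1, -3.3, 1.64, 0.57, 0.1, -4.2, 1.88, 0.68, 0.1, -5.1, 2.11, 0.78, 0.1, -5.9, 2.35, 0.88, 0.1, -6.8, 2.59, 0.97, 0.1, -7.6, 2.59, 0.97, 0.1, -7.6])

```text
time_s: 13.12
eef_pos: [0.575, -0.1265, 0.0203]
tool_rot: [-3.141, -0.0, 1.33]
wrist_force: [-0.6, -0.4, 1.1]
finger_gap: 0.007
```

Run:
```python
from h import *
st();arc(np.arange(-.24,0.01,.03))
s=pic("top13",box=(130,250,285,445),f=4.5)
```

```text
t 13.12 p [ 0.575  -0.1265  0.0203] yaw [-3.141 -0.     1.33 ] F [-0.59 -0.36  1.14] gap 0.007
-0.24 [ 0.    0.11  0.03 -0.06]
-0.21 [ 0.46  0.38  0.03 -1.78]
-0.18 [ 0.92  0.62  0.03 -3.5 ]
-0.15 [ 1.39  0.86  0.03 -5.22]
-0.12 [ 1.86  1.08  0.03 -6.94]
-0.09 [ 2.35  1.28  0.03 -8.66]
-0.06 [  2.83   1.47   0.03 -10.38]
-0.03 [  3.33   1.65   0.03 -12.09]
0.0 [  3.83   1.81   0.03 -13.81]
```

View pics/top13.png

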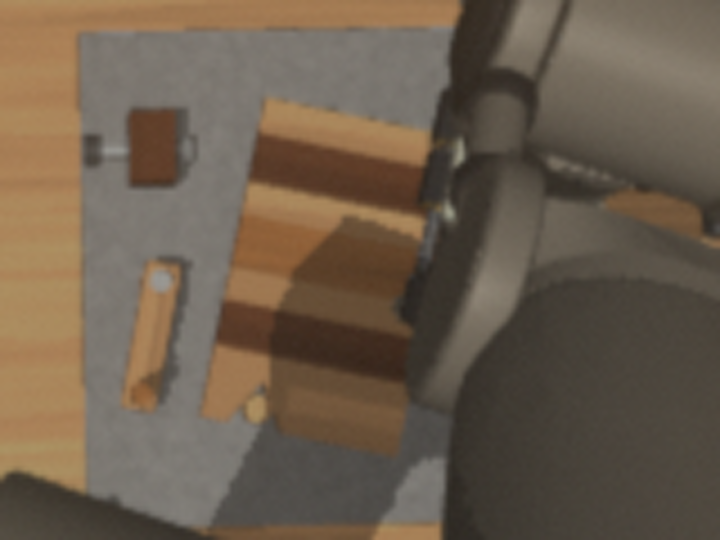

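>>> play_rows(targets=[0.23, 0.11, 0, -0.9, 0.46, 0.24, 0, -1.8, 0.69, 0.35, 0, -2.6, 0.92, 0.46, 0, -3.5, 1.15, 0.57, 0, -4.4, 1.39, 0.68, 0, -5.2, 1.62, 0.78, 0, -6.1, 1.86, 0.88, 0, -6.9, 2.1, 0.98, 0, -7.8, 2.35, 1.08, 0, -8.7, 2.35, 1.08, 0, -8.7])

```text
time_s: 14.55
eef_pos: [0.5912, -0.1063, 0.0203]
tool_rot: [-3.141, -0.0, 1.482]
wrist_force: [-1.0, -0.4, -0.3]
finger_gap: 0.005
```

Run:
```python
from h import *
st();arc(np.arange(-.09,0.031,.02))
s=pic("top14",box=(130,250,285,445),f=4.5)
```

```text
t 14.55 p [ 0.5912 -0.1063  0.0203] yaw [-3.141 -0.     1.482] F [-1.04 -0.41 -0.25] gap 0.005
-0.09 [-0.03  0.19  0.03  0.05]
-0.07 [ 0.27  0.37  0.03 -1.1 ]
-0.05 [ 0.58  0.54  0.03 -2.24]
-0.03 [ 0.88  0.7   0.03 -3.39]
-0.01 [ 1.2   0.86  0.03 -4.53]
0.01 [ 1.51  1.01  0.03 -5.68]
0.03 [ 1.83  1.16  0.03 -6.82]
```

View pics/top14.png

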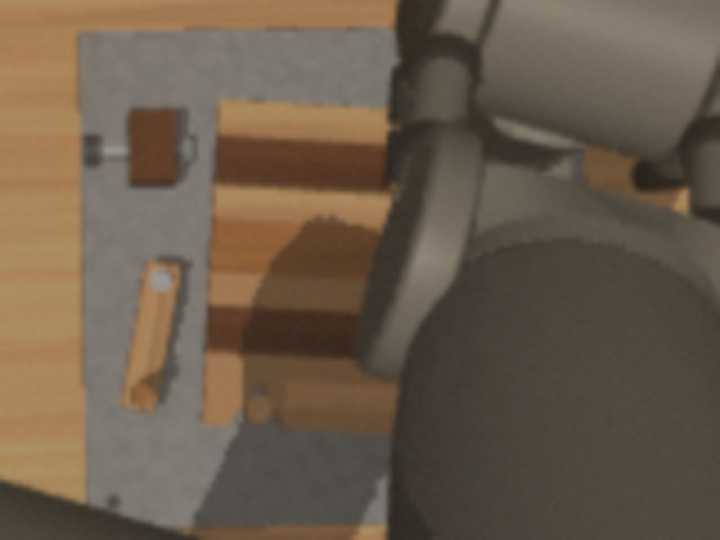

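>>> play_rows(targets=[0.15, 0.08, 0, -0.6, 0.3, 0.16, 0, -1.2, 0.45, 0.24, 0, -1.7, 0.6, 0.32, 0, -2.3, 0.7, 0.37, 0, -2.7, 0.8, 0.42, 0, -3.1, 0.8, 0.42, 0, -3.1])

```text
time_s: 15.48
eef_pos: [0.5961, -0.0989, 0.0203]
tool_rot: [3.141, -0.0, 1.536]
wrist_force: [-0.6, 0.6, -0.2]
finger_gap: 0.008
```

Run:
```python
from h import *
st();arc(np.arange(-.04,0.041,.02))
s=pic("top15",box=(130,250,295,385),f=5)
```

```text
t 15.47 p [ 0.5961 -0.0989  0.0203] yaw [ 3.141 -0.     1.536] F [-0.6   0.65 -0.19] gap 0.008
-0.04 [-0.07  0.19  0.03  0.27]
-0.02 [ 0.24  0.37  0.03 -0.88]
0.0 [ 0.54  0.54  0.03 -2.02]
0.02 [ 0.85  0.7   0.03 -3.17]
0.04 [ 1.16  0.86  0.03 -4.31]
```

View pics/top15.png

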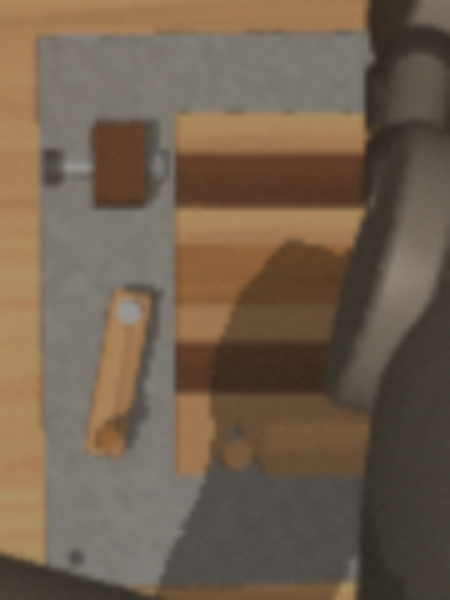

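>>> play_rows(targets=[0.1, 0.04, 0, -0.35, 0.2, 0.08, 0, -0.7, 0.3, 0.12, 0, -1.1, 0.3, 0.12, 0, -1.1])

```text
time_s: 16.02
eef_pos: [0.5975, -0.096, 0.0204]
tool_rot: [3.141, 0.0, 1.555]
wrist_force: [-0.1, -0.9, -0.1]
finger_gap: 0.008
```

>>> play_rows(targets=[0.04, 0, 0, -0.15, 0.08, 0, 0, -0.3])

```text
time_s: 16.27
eef_pos: [0.5975, -0.0954, 0.0204]
tool_rot: [3.141, 0.0, 1.56]
wrist_force: [1.3, -1.7, -0.0]
finger_gap: -0.001
```

Run:
```python
from h import *
st()
s=pic("top16",box=(130,250,295,385),f=5);st()
```

```text
t 16.27 p [ 0.5975 -0.0954  0.0204] yaw [3.141 0.    1.56 ] F [ 1.34 -1.68 -0.03] gap -0.001
t 16.32 p [ 0.5975 -0.0953  0.0204] yaw [3.141 0.    1.56 ] F [ 1.22 -1.71  0.21] gap 0.005
```

View pics/top16.png

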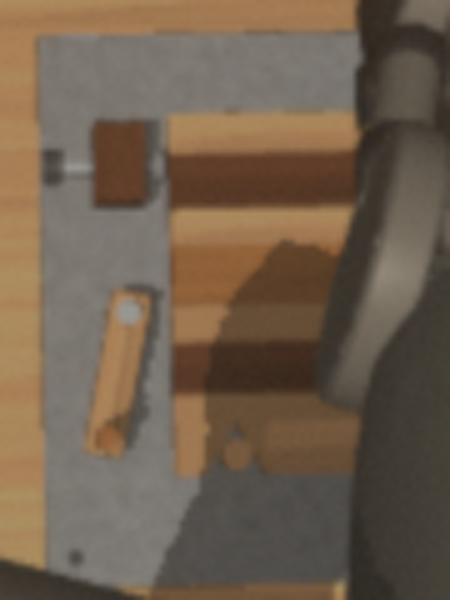

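>>> play_rows(targets=[0.04, 0, 0, -0.15, 0.07, 0, 0, -0.25])

```text
time_s: 16.58
eef_pos: [0.5974, -0.0946, 0.0204]
tool_rot: [3.141, 0.0, 1.564]
wrist_force: [0.9, -1.4, -0.3]
finger_gap: 0.005
```

>>> play_rows(targets=[0.03, 0, 0, -0.1, 0.05, 0, 0, -0.2])

```text
time_s: 16.82
eef_pos: [0.5974, -0.0941, 0.0203]
tool_rot: [3.142, 0.0, 1.568]
wrist_force: [0.5, -0.5, -0.5]
finger_gap: 0.006
```

>>> play_rows(targets=[0.03, 0, 0, -0.1, 0.05, 0, 0, -0.2])

```text
time_s: 17.08
eef_pos: [0.5973, -0.0936, 0.0203]
tool_rot: [-3.142, 0.0, 1.571]
wrist_force: [0.6, -1.7, 0.7]
finger_gap: 0.005
```

Run:
```python
from h import *
st()
s=pic("top17",box=(130,250,295,385),f=5);st()
```

```text
t 17.07 p [ 0.5973 -0.0936  0.0203] yaw [-3.142  0.     1.571] F [ 0.59 -1.66  0.66] gap 0.005
t 17.12 p [ 0.5974 -0.0935  0.0203] yaw [-3.142  0.     1.571] F [ 0.72 -1.72  0.28] gap 0.006
```

View pics/top17.png

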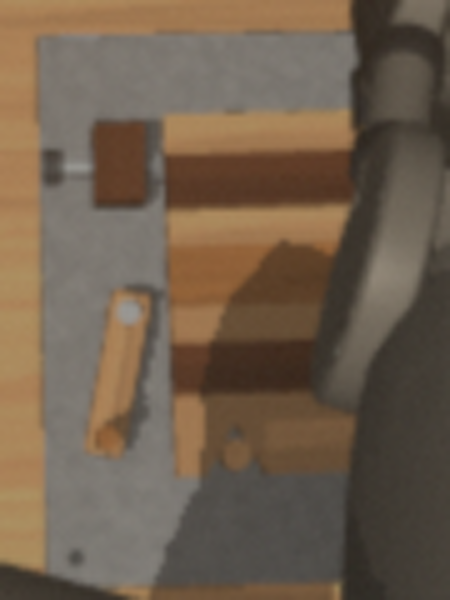

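>>> play_rows(targets=[0.03, 0, 0, -0.1, 0.05, 0, 0, -0.2])

```text
time_s: 17.38
eef_pos: [0.5974, -0.0931, 0.0203]
tool_rot: [3.142, 0.0, 1.575]
wrist_force: [0.7, -0.9, 0.3]
finger_gap: 0.004
```

>>> play_rows(targets=[0.03, 0, 0, -0.1, 0.05, 0, 0, -0.2])

```text
time_s: 17.62
eef_pos: [0.5974, -0.0926, 0.0203]
tool_rot: [3.142, 0.0, 1.578]
wrist_force: [1.5, -1.8, 0.1]
finger_gap: 0.002
```

>>> play_rows(targets=[0.03, 0, 0, -0.1, 0.05, 0, 0, -0.2])

```text
time_s: 17.88
eef_pos: [0.5974, -0.0925, 0.0203]
tool_rot: [3.141, 0.001, 1.582]
wrist_force: [0.8, -4.4, 0.2]
finger_gap: 0.007
```

>>> play_rows(targets=[0.03, -0.01, 0, 0, 0.03, -0.01, 0, 0])

```text
time_s: 18.12
eef_pos: [0.5975, -0.0924, 0.0204]
tool_rot: [3.141, 0.001, 1.582]
wrist_force: [1.1, -4.3, -1.1]
finger_gap: 0.009
```

Run:
```python
from h import *
F=[]
s=pic("top18",box=(130,250,295,385),f=5)
for k in range(3): F.append(read_state()["wrist_force"]); snapshot("top")
print(np.mean(F,0));st()
```

```text
[ 1.88261486 -5.71152163 -0.7192923 ]
t 18.32 p [ 0.5975 -0.0924  0.0204] yaw [3.141e+00 1.000e-03 1.582e+00] F [ 1.56 -4.44 -0.96] gap 0.007
```

View pics/top18.png

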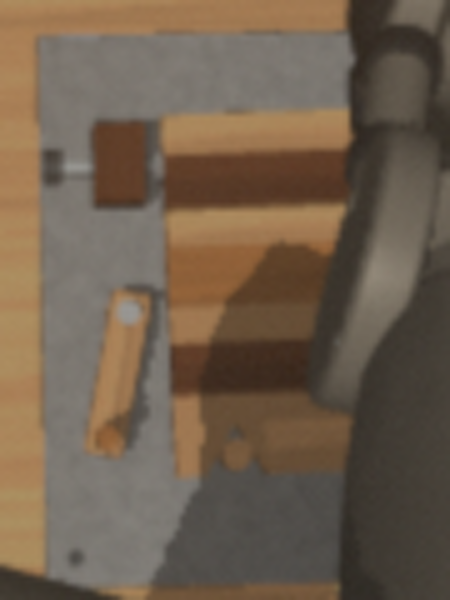

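>>> play_rows(targets=[0.03, -0.01, 0, 0, 0.03, -0.01, 0, 0])

```text
time_s: 18.58
eef_pos: [0.5975, -0.0924, 0.0204]
tool_rot: [3.141, 0.001, 1.582]
wrist_force: [1.2, -6.8, -1.4]
finger_gap: 0.005
```

Run:
```python
from h import *
F=[]
for k in range(3): F.append(read_state()["wrist_force"]); snapshot("top")
print(np.mean(F,0));st()
```

```text
[ 1.48749037 -6.49677022 -1.18569648]
t 18.73 p [ 0.5975 -0.0924  0.0204] yaw [3.141e+00 1.000e-03 1.582e+00] F [ 1.21 -6.55 -1.06] gap 0.0
```

>>> play_rows(targets=[0.03, -0.01, 0, 0, 0.04, -0.01, 0, 0])

```text
time_s: 18.98
eef_pos: [0.5975, -0.0924, 0.0205]
tool_rot: [3.14, 0.002, 1.582]
wrist_force: [1.6, -8.1, -1.5]
finger_gap: 0.004
```

Run:
```python
from h import *
F=[]
for k in range(3): F.append(read_state()["wrist_force"]); snapshot("top")
print(np.mean(F,0));st()
```

```text
[ 1.8586165  -8.23151201 -1.5837017 ]
t 19.12 p [ 0.5975 -0.0924  0.0205] yaw [3.141e+00 2.000e-03 1.582e+00] F [ 1.54 -7.86 -0.11] gap 0.005
```

>>> play_rows(targets=[0.03, -0.01, 0, 0, 0.04, -0.01, 0, 0, 0.04, -0.01, 0, 0, 0.04, -0.01, 0, 0, 0.04, -0.01, 0, 0])

```text
time_s: 19.75
eef_pos: [0.5975, -0.0923, 0.0205]
tool_rot: [3.14, 0.002, 1.582]
wrist_force: [0.8, -7.7, -0.9]
finger_gap: 0.006
```

Run:
```python
from h import *
F=[]
for k in range(3): F.append(read_state()["wrist_force"]); snapshot("top")
print(np.mean(F,0));st()
```

```text
[ 1.7567687  -8.99758957 -1.09930197]
t 19.9 p [ 0.5975 -0.0924  0.0205] yaw [3.140e+00 2.000e-03 1.582e+00] F [ 1.85 -8.93 -0.87] gap 0.006
```

>>> play_rows(targets=[-0.2, 0, 0, 0, -0.8, 0, 0, 0, -2.5, 0, 0, 0, -4, 0, 0, 0, -4, 0, -4, 0, -4, 0, -8, 0, -4, 0, -10, 0, -4, 0, -10, 0])

```text
time_s: 20.9
eef_pos: [0.5982, -0.1319, 0.122]
tool_rot: [3.138, 0.001, 1.581]
wrist_force: [-0.6, 0.2, 0.6]
finger_gap: 0.003
```

Run:
```python
from h import *
st()
s=pic("top19",box=(130,250,295,425),f=5.5)
s=pic("sc19","scene",box=(170,290,185,330),f=4.8)
```

```text
t 20.9 p [ 0.5982 -0.1319  0.122 ] yaw [3.138e+00 1.000e-03 1.581e+00] F [-0.59  0.23  0.58] gap 0.003
```

View pics/top19.png

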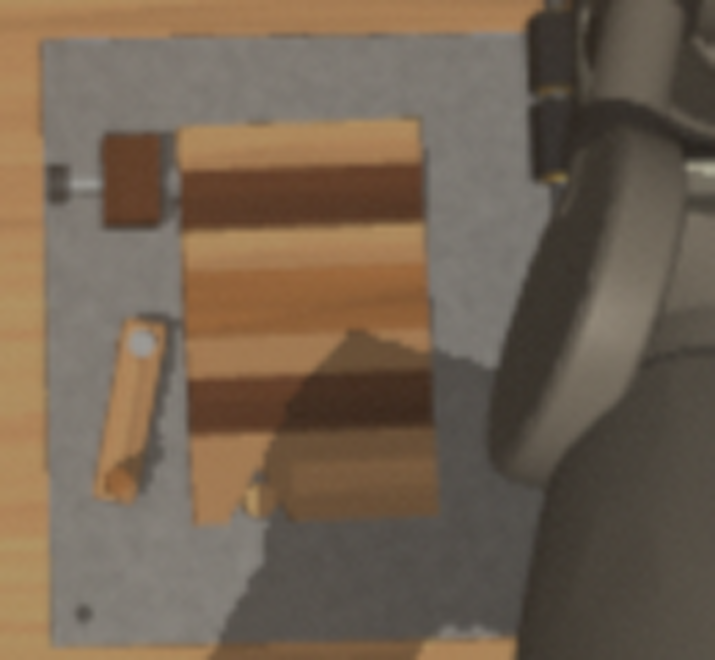

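View pics/sc19.png

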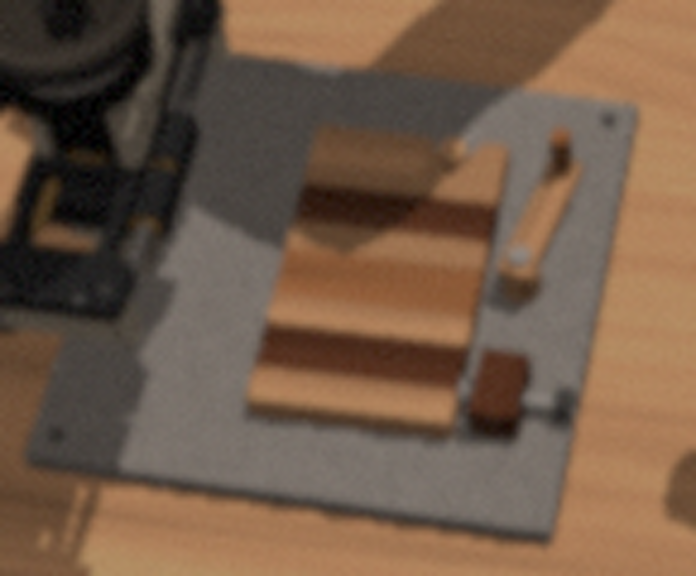

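Run:
```python
from h import *
s=snapshot("top")
c=lambda l:np.array(l)/5.5+[295,130]-0.41
B,e=fit([(.17,.03),(.17,-.08),(-.01,-.08),(-.01,.03)],p2w(s,c([(180,127),(421,119),(439,515),(194,525)]),.033)); print("blank",B,e)
print("peg",p2w(s,c([(257,500)]),.039))
J,e=fit([(.215,.095),(.215,-.19),(-.065,.095)],p2w(s,c([(41,40),(660,30),(51,646)]),.015)); print(J,e)
piv=p2w(s,c([(142,344)]),.048); hd=p2w(s,c([(121,478)]),.078); print(piv,hd)
d=hd-piv; print(np.hypot(*d[0,:2]), np.arctan2(-d[0,1]*-1,-d[0,0]))
# candidate handle path
```

```text
blank [ 0.45006686 -0.00465444  0.01805829] 0.0005675145715587915
peg [[ 0.45022978 -0.00268792  0.039     ]]
[ 0.44978982 -0.00512606 -0.00190669] 0.0012180204739911105
[[0.51989933 0.04743655 0.048     ]] [[0.4604338  0.05837716 0.078     ]]
0.060463585487986485 0.18194757602852127
```

```bash
cat >> h.py <<'E'
PV=np.array([.5217,.0478])
def sw(ths,r=.062,z=.055):
    s=read_state();p=s["eef_pos"];w=s["tool_rot"][2];c,n=np.cos(w),np.sin(w)
    for th in ths:
        t=PV-r*np.array([np.cos(th),np.sin(th)]); d=t-p[:2]
        print(round(th,2),t,np.round([100*(c*d[0]+n*d[1]),100*(n*d[0]-c*d[1]),100*(p[2]-z),-np.degrees(th-w)],2))
E
python3 - <<'E'
from h import *
st();go(.4607,.0595,.122,-.19)
E
```

```text
t 21.05 p [ 0.5966 -0.1309  0.1189] yaw [-3.139e+00 -1.000e-03  1.581e+00] F [-0.44  0.32  0.13] gap 0.007
shift cm [ 19.18 -13.39  -0.31] turn deg 101.48
```

>>> play_rows(targets=[1.9, -1.3, -0.3, 10, 3.8, -2.6, -0.3, 20, 5.7, -4, -0.3, 30, 7.6, -5.3, -0.3, 40, 9.5, -6.6, -0.3, 50, 11.4, -8, -0.3, 60, 13.3, -9.3, -0.3, 70, 15.2, -10.7, -0.3, 80, 17.2, -12, -0.3, 90, 19.2, -13.4, -0.3, 100, 19.2, -13.4, -0.3, 101.5, 19.2, -13.4, -0.3, 101.5], fingers=0.75)

```text
time_s: 22.55
eef_pos: [0.4616, 0.0595, 0.1228]
tool_rot: [3.141, 0.0, -0.187]
wrist_force: [-0.3, 0.8, -1.2]
finger_gap: 0.251
```

Run:
```python
from h import *
st();go(.4607,.0595,.085,-.19)
pic("w20","wrist",box=(0,400,0,640),f=1);pic("t20",box=(130,270,245,425),f=4)
s=pic("sc20","scene",box=(100,300,150,400),f=3)
```

```text
t 22.55 p [0.4616 0.0595 0.1228] yaw [ 3.141  0.    -0.187] F [-0.26  0.83 -1.22] gap 0.251
shift cm [-0.09  0.01  3.78] turn deg 0.15
```

View pics/w20.png

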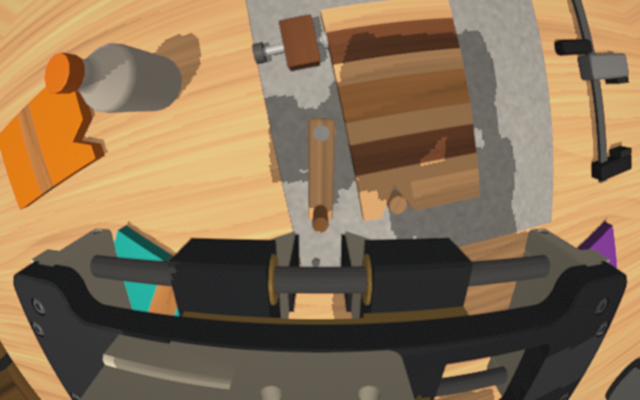

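View pics/sc20.png

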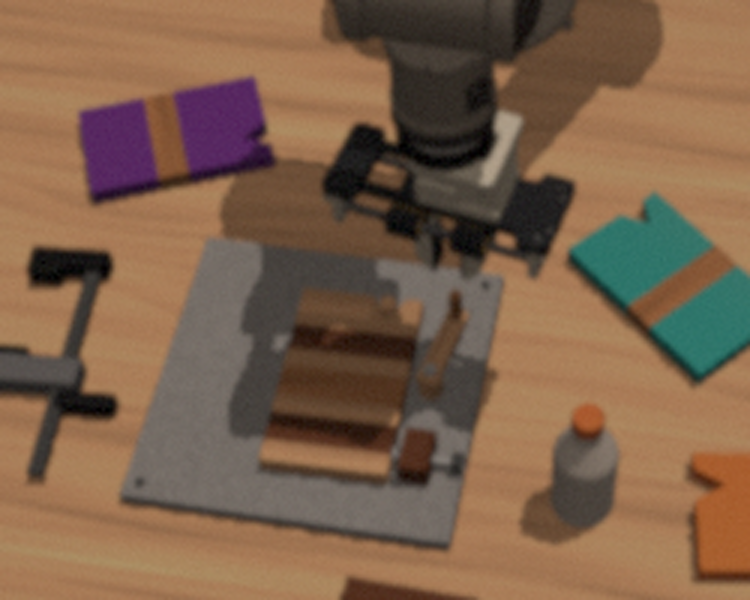

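View pics/t20.png

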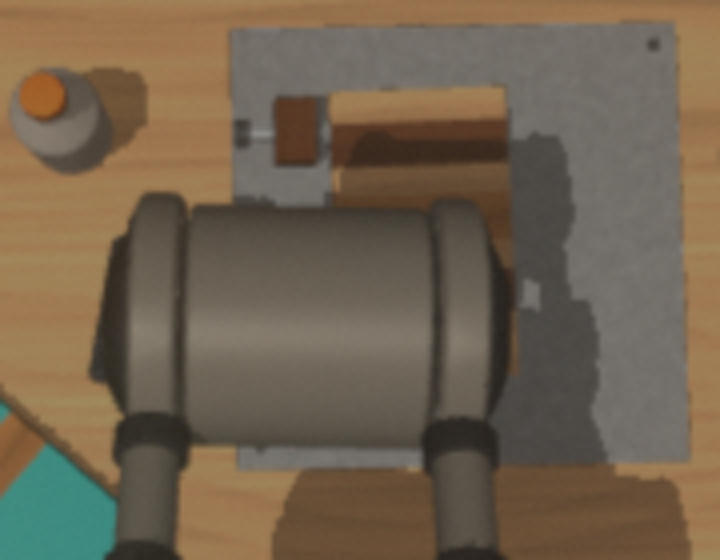

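Run:
```python
from h import *
s=snapshot("wrist");T=np.linalg.inv(s["pose"])
for P in [(.4607,.0595,.078),(.4517,-.0042,.039),(.5217,.0478,.048)]:
    c=T[:3,:3]@np.array(P)+T[:3,3]; r=np.hypot(c[0],c[1]);th=np.arctan2(r,c[2])
    print(P,s["fx"]*th*c[0]/r+s["cx"],s["fy"]*th*c[1]/r+s["cy"])
```

```text
(0.4607, 0.0595, 0.078) 317.6128110853238 222.5710663271999
(0.4517, -0.0042, 0.039) 395.23405427045026 202.72778299032967
(0.5217, 0.0478, 0.048) 317.85027421580776 130.30756795044022
```

>>> play_rows(targets=[0, 0, 2, 0, 0, 0, 4, 0, 0, 0, 6, 0, 0, 0, 6.8, 0, 0, 0, 6.8, 0, 0, 0, 6.8, 0])

```text
time_s: 23.5
eef_pos: [0.4619, 0.0598, 0.0559]
tool_rot: [-3.142, -0.001, -0.19]
wrist_force: [0.7, 0.6, 0.7]
finger_gap: 0.248
```

Run:
```python
from h import *
st();sw(np.arange(-.19,1.0,.1))
pic("w21","wrist",box=(0,400,0,640),f=1)
s=pic("sc21","scene",box=(150,270,200,350),f=4)
```

```text
t 23.5 p [0.4619 0.0598 0.0559] yaw [-3.142e+00 -1.000e-03 -1.900e-01] F [0.66 0.55 0.65] gap 0.248
-0.19 [0.46081574 0.05950925] [-0.1   0.05  0.09  0.01]
-0.09 [0.45995093 0.05337247] [-0.07  0.66  0.09 -5.72]
0.01 [0.4597031  0.04718001] [  0.02   1.28   0.09 -11.45]
0.11 [0.46007472 0.04099375] [  0.18   1.88   0.09 -17.18]
0.21 [0.46106208 0.03487549] [  0.39   2.46   0.09 -22.91]
0.31 [0.46265532 0.02888636] [  0.66   3.02   0.09 -28.64]
0.41 [0.46483851 0.02308622] [  0.98   3.55   0.09 -34.37]
0.51 [0.46758984 0.01753301] [  1.36   4.04   0.09 -40.1 ]
0.61 [0.47088182 0.01228222] [  1.78   4.49   0.09 -45.83]
0.71 [0.47468156 0.00738631] [  2.25   4.9    0.09 -51.56]
0.81 [0.4789511 0.0028942] [  2.75   5.26   0.09 -57.28]
0.91 [ 0.48364776 -0.00114923] [  3.29   5.57   0.09 -63.01]
```

View pics/w21.png

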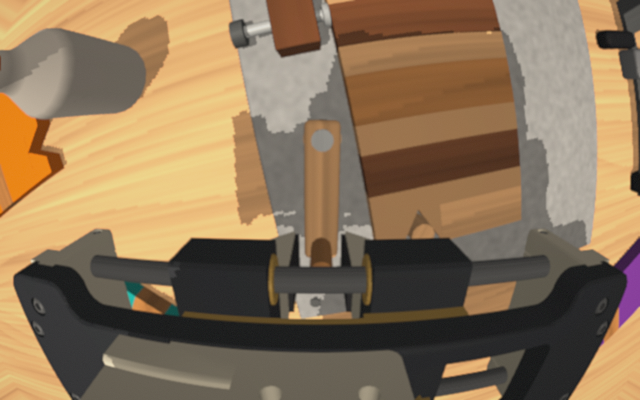

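View pics/sc21.png

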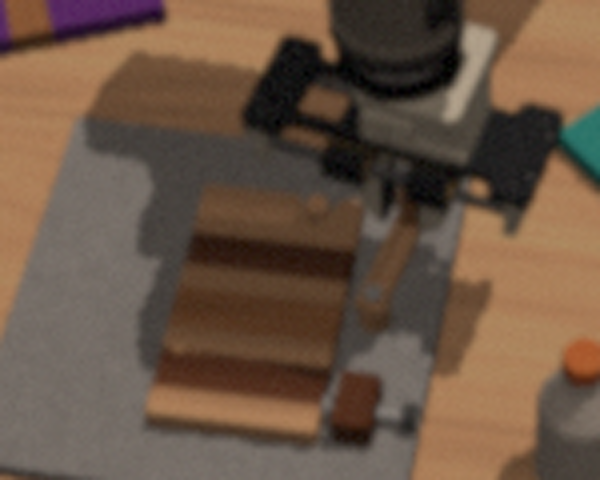

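>>> play_rows(targets=[-0.07, 0.6, 0, -5.5, 0, 1.2, 0, -11, 0.15, 1.8, 0, -16.5, 0.35, 2.4, 0, -22.5, 0.65, 3, 0, -28.5, 0.98, 3.55, 0, -34.4, 1.36, 4.04, 0, -40, 1.78, 4.49, 0, -45.8, 2.25, 4.9, 0, -51.5, 2.75, 5.26, 0, -57.3, 3.3, 5.57, 0, -63, 3.3, 5.57, 0, -63])

```text
time_s: 25.1
eef_pos: [0.4837, -0.0013, 0.0557]
tool_rot: [3.141, -0.0, 0.908]
wrist_force: [-0.2, 0.5, 0.2]
finger_gap: 0.247
```

Run:
```python
from h import *
st();sw(np.arange(.91,1.67,.1));sw([1.66,1.6,1.55])
pic("w22","wrist",box=(0,400,0,640),f=1)
```

```text
t 25.1 p [ 0.4837 -0.0013  0.0557] yaw [ 3.141 -0.     0.908] F [-0.21  0.45  0.23] gap 0.247
0.91 [ 0.48364776 -0.00114923] [ 0.01 -0.01  0.07 -0.09]
1.01 [ 0.48872464 -0.00470357] [ 0.04  0.61  0.07 -5.82]
1.11 [ 0.49413099 -0.00773332] [  0.13   1.22   0.07 -11.55]
1.21 [ 0.4998128  -0.01020819] [  0.29   1.82   0.07 -17.28]
1.31 [ 0.5057133  -0.01210347] [  0.5    2.4    0.07 -23.01]
1.41 [ 0.51177353 -0.01340021] [  0.77   2.96   0.07 -28.73]
1.51 [ 0.51793295 -0.01408545] [  1.1    3.49   0.07 -34.46]
1.61 [ 0.52413001 -0.01415236] [  1.47   3.98   0.07 -40.19]
1.66 [ 0.5272233  -0.01395349] [  1.68   4.21   0.07 -43.06]
1.6 [ 0.52351037 -0.01417356] [  1.43   3.93   0.07 -39.62]
1.55 [ 0.52041072 -0.01418659] [  1.24   3.69   0.07 -36.76]
```

View pics/w22.png

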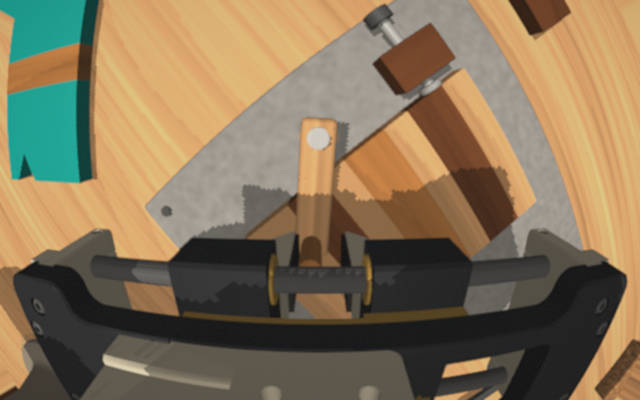

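>>> play_rows(targets=[0.04, 0.6, 0, -5.8, 0.13, 1.2, 0, -11.5, 0.29, 1.8, 0, -17.3, 0.5, 2.4, 0, -23, 0.77, 2.96, 0, -28.7, 1.1, 3.5, 0, -34.5, 1.47, 3.98, 0, -40, 1.65, 4.18, 0, -42.7, 1.65, 4.18, 0, -42.7, 1.65, 4.18, 0, -42.7, 1.4, 3.88, 0, -39, 1.4, 3.88, 0, -39])

```text
time_s: 26.65
eef_pos: [0.5222, -0.0138, 0.0554]
tool_rot: [-3.141, 0.0, 1.59]
wrist_force: [-0.6, 0.6, -0.0]
finger_gap: 0.254
```

Run:
```python
from h import *
st()
pic("w23","wrist",box=(0,400,0,640),f=1)
```

```text
t 26.65 p [ 0.5222 -0.0138  0.0554] yaw [-3.141  0.     1.59 ] F [-0.64  0.64 -0.03] gap 0.254
```

View pics/w23.png

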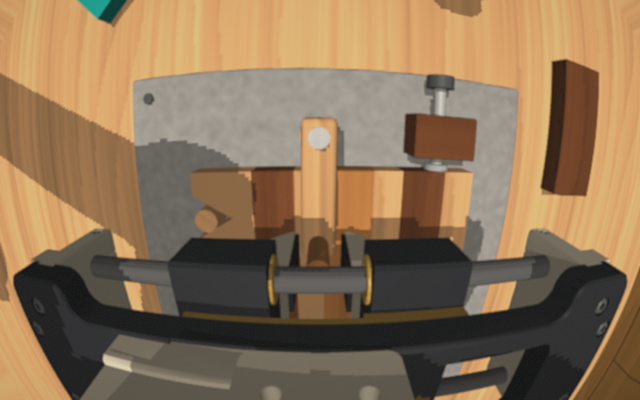

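>>> play_rows(targets=[0, 0, -2, 0, 0, 0, -5, 0, 0, 0, -9, 0, -4, 0, -12, 0, -9, 0, -12, 0, -14, 0, -12, 0, -18, 0, -12, 0, -18, 0, -12, 0, -18, 0, -12, 0])

```text
time_s: 27.82
eef_pos: [0.5258, -0.1933, 0.1751]
tool_rot: [-3.141, -0.001, 1.59]
wrist_force: [-0.1, -0.4, 0.1]
finger_gap: 0.25
```

Run:
```python
from h import *
st()
pic("t24",box=(90,270,225,495),f=2.9);pic("s24","scene",box=(150,320,20,400),f=2)
pic("t24c",box=(130,250,295,425),f=5.5)
```

```text
t 27.82 p [ 0.5258 -0.1933  0.1751] yaw [-3.141e+00 -1.000e-03  1.590e+00] F [-0.07 -0.4   0.12] gap 0.25
```

View pics/t24c.png

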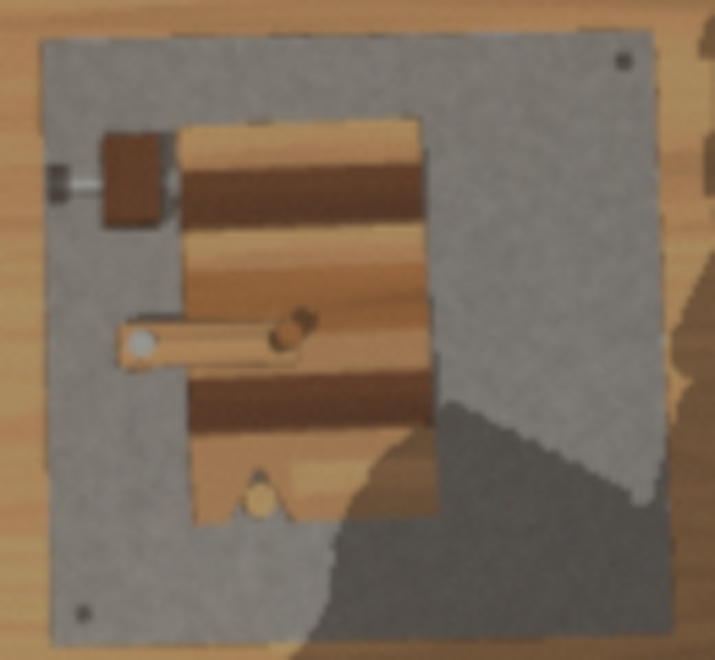

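View pics/s24.png

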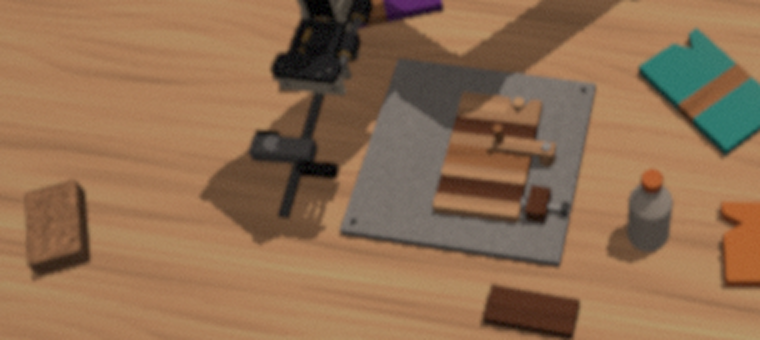

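Run:
```python
from h import *
print(job_done()); st()
```

```text
the job is handed in; nothing more can be done
None
the job is handed in; nothing more can be done
```

I set the striped blank into the jig and handed the job in at about 28 s of the 72 s allowed. `job_done()` gives no verdict, so what follows is my own measurements.

- **Seating:** I pushed the blank by its far short edge with two fingertips while it was about 0.37 rad askew. The notch stopped on the peg with about 4.5 N at the wrist, briefly reading 5.7 N.
- **Turning:** I pushed the long edge beside the far corner until it met the stop screw. I then held it there at about 8–9 N for roughly a second, with the notch still on the peg.
- **Turn button:** I swung it by its handle and let go. In the last pictures it points straight across the blank, judged by eye at about 1.57 rad.

**Last checks:** After the press, the blank's angle measured about 0.018 rad. Its origin was about 0.2 mm from the peg in x and 2 mm in y in the camera image, which is about the limit of the calibration. The final picture shows the blank in the same place. Glue, clamp and offcut look unmoved, and the arm was clear of everything.

No check failed. The one disagreement is that the top and scene cameras placed the peg about 3 mm apart. I used the position found from the contact push, which lay between the two.

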